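Fill the sugar dish and hold it up, level, ready to pass round

ROBOT

A 6-joint arm with a two-finger parallel gripper is mounted at the origin on the work surface. World frame = base frame: x ahead of the robot, y to its left, z up, the work surface at z = 0. Lengths are in m, angles in degrees, forces in N, time in s.
With the tool pointing down it reaches from about 0.35 to 0.875 m from the base axis. Payload 15.5 kg.
Tool frame: the origin (TCP) lies between the finger pads; the fingertips stand 25 mm ahead of it and the grasp point (between the pads) lies 6 mm ahead of it; z points along the fingers, y is the direction in which the jaws open and shut (so a half turn about z gives the same grasp; the last joint's range is limited). The gripper opens to 85 mm and grips with 20 to 120 N. Pads are 22 mm wide; open, the fingers measure 114 mm over their backs; the gripper's body (76 mm by 85 mm) begins 54 mm behind the grasp point. The pads swing forward as they close: fully open they stand 13 mm farther back than shut.
Start: joints at [64.83, 28.281, 77.091, -0, 74.628, -5.472], TCP at [0.211, 0.588, 0.256] pointing down, gripper open.
Joint ranges: [-166.48, 166.48], [-47.26, 123.95], [12.59, 153.08], [-70.14, 250.14], [6.76, 159.57], [-176.63, 176.63]. Speed limits (degrees/s): [108.29, 108.29, 147.25, 172.46, 172.46, 172.46].

INTERFACE

Orientations are given as [roll, pitch, yaw] about the fixed x, y, z axes, in that order (R = Rz(yaw) Ry(pitch) Rx(roll)).
In Python, from plant import robot gives the robot as it stands.
- The arm moves only by the tool apply_moves, never from a script. Its argument "motion" is a list of rows, each an object of numbers: "wx", "wy", "wz": the turn, a rotation vector about the tool's x, y, z normalised to -1 to 1, where 1 is 1.5 rad; "x", "y", "z": the shift along the tool's x, y, z normalised to -1 to 1, where 1 is 1000 mm; "claw": the opening, from 0 (shut) to 1 (fully open). In form: [{"wx": .., "wy": .., "wz": .., "x": .., "y": .., "z": .., "claw": ..}, ...]. A call has 1 to 10 rows; each row shifts and turns the commanded pose from where the row before left it, along the tool's axes as they then stand; what a row does not reach is not made up. A row lasts 1/8 s, in which the tool goes at most 62.5 mm and 10.7 degrees, less where a joint would pass 70% of its speed; a pose out of reach is approached as far as the arm can. A call with a number of a shift or a turn outside -1 to 1 is refused whole. A call with a gripper value outside its range is refused whole. The fingers move at their own pace and stop on an object; "squeeze" is the grip in N (left out, the last holds). Time passes only in rows, so rows that do not move let the fingers close. It gives the time, the measured TCP pose, the force and the opening at its end, in the units of the state.
- robot.get_obs(): the state, without advancing time (a new reading comes with each control period).
- robot.grab_frame(name): name is "scene" or "side" or "wrist"; returns a dict with "img" (400x640x3 uint8, red, green, blue), "K" (3x3 intrinsics, pixels), "rvec" (rotation vector, rad) and "tvec" (3), from world to camera coordinates, as OpenCV has them; the wrist camera has in their place "T_tool_cam" (4x4, takes a point from camera to tool coordinates, whose origin is the TCP and whose axes are the flange's). Camera axes: x right, y down, z forward; pixel columns grow to the right and rows downward; lengths in m; the calibration is good to about 2 mm. A picture is of the moment at which its call begins: read the wrist's pose just before it. There is no depth.
- robot.hand_in(): hands the job in, once; it reports no verdict.
The state is a dict: "time": time; "joint_pos": joint angles; "joint_velocities": joint speeds; "tau": joint torques, N m; "position": TCP position; "ee_rot": TCP orientation; "force": force on the tool from outside, world axes, zero at the start; "ft_torque": the same for the moment, N m; "grip_width": finger opening in m.
Only numpy, scipy, OpenCV 4.12 (cv2) and the standard library are available. Lean on these libraries where they do the work, as an engineer would, in place of code of your own. Each camera call takes 0.05 s, during which the arm holds its last target. There are 200 camera calls.

TASK

Pick up the copper scoop by its handle and shake all six sugar lumps out of it into the two-part wooden dish, at least two on each side of the divider, without touching a lump with the fingers; then set the empty scoop down flat on the table and let go of it. Then take the dish by its upright handle, lift it about 10 cm off the table, level all the way with all the lumps in it, and finish while holding it there, level and still. Leave everything else on the table where it is.

Things in the scene. Friction and masses are not known exactly. Their poses are not given: they have to be found in the camera images.
- dish: Wooden serving dish, 150 (x) by 210 mm (y), 0.36 kg, loose. Walls 32 mm high, 5 mm thick; inner floor 5 mm up. A divider 5 mm thick, top 29 mm up, runs along x at y = 0: compartments at +y and -y. A handle rises from the middle. Origin: centre of the underside, z up. It may stand left or right of the midline, the scoop on the other side; its x axis within 0.35 rad of straight ahead.
- dish_grip (a point): Middle of the dish's handle, 114 mm above the underside: a flat grip 44 mm wide (x), 12 mm thick (y), from 98 to 134 mm up, to be pinched across y. Below it a stem 16 (x) by 12 mm (y). Axes as the dish.
- scoop: Copper sugar scoop, 0.16 kg, loose, flat on the table: a flat-bottomed trough 94 mm long (x), 70 mm wide (y), floor 3 mm; walls 3 mm thick, 26 mm high at both sides and the back (+x). Open front at -x, towards the robot at the start (x axis within 0.35 rad of straight ahead). A level handle runs back from the +x end. Origin: centre of the underside, z up.
- scoop_grip (a point): Where to take the scoop's handle, 80 mm along x from the scoop's origin and 37 mm up. The handle is straight and flat-sided, along x from 47 to 131 mm, 12 mm wide (y), 18 mm tall (28 to 46 mm up); pinch it across y.
- scoop_mouth (a point): Middle of the scoop's open front edge, at x = -47 mm, z = 0 in the scoop's frame; the lumps leave over it.
- lump0: One of six rough white sugar lumps, 22 x 18 x 16 mm with softened edges, 10 g. Origin at its centre. It starts lying flat in the scoop (three rows of two). It slides out over the open mouth once the scoop is tipped about 15 to 20 degrees.
- lump1: One of six rough white sugar lumps, 22 x 18 x 16 mm with softened edges, 10 g. Origin at its centre. It starts lying flat in the scoop (three rows of two). It slides out over the open mouth once the scoop is tipped about 15 to 20 degrees.
- lump2: One of six rough white sugar lumps, 22 x 18 x 16 mm with softened edges, 10 g. Origin at its centre. It starts lying flat in the scoop (three rows of two). It slides out over the open mouth once the scoop is tipped about 15 to 20 degrees.
- lump3: One of six rough white sugar lumps, 22 x 18 x 16 mm with softened edges, 10 g. Origin at its centre. It starts lying flat in the scoop (three rows of two). It slides out over the open mouth once the scoop is tipped about 15 to 20 degrees.
- lump4: One of six rough white sugar lumps, 22 x 18 x 16 mm with softened edges, 10 g. Origin at its centre. It starts lying flat in the scoop (three rows of two). It slides out over the open mouth once the scoop is tipped about 15 to 20 degrees.
- lump5: One of six rough white sugar lumps, 22 x 18 x 16 mm with softened edges, 10 g. Origin at its centre. It starts lying flat in the scoop (three rows of two). It slides out over the open mouth once the scoop is tipped about 15 to 20 degrees.
- jug: Bystander: steel milk jug, 80 mm across, 100 mm tall, handle on its +y side, beyond the middle. Origin: centre of the underside.
- papercup: Bystander: paper cup, 68 mm across the rim, 75 mm tall, 50 g, standing between dish and scoop. Origin: centre of the underside.
- phone: Bystander: black phone lying flat, 150 (x) x 72 x 9 mm, on the midline, nearest the robot. Origin: centre of the underside.
- spoon: Bystander: copper spoon lying at the far side, 140 mm long along its x. Origin: about the middle of its underside.
- grinder: Bystander: steel hand grinder, 56 mm across, 174 mm tall with its crank, which reaches 78 mm out along its x; at the right. Origin: centre of the underside.
- bottle: Bystander: steel bottle, 64 mm across, 170 mm tall, at the left. Origin: centre of the underside.
Mind the look-alikes: they are no part of the job. Of the things that look like the scoop, the larger one is meant.

How it is judged:
By the outcome, as a careful person would: the job done as asked, in the order asked, and still so for the second after the job is handed in, while the arm keeps its last pose, push and grip.
It also fails if it takes over 72 s, if anything falls off the work surface, if the arm or the gripper's body presses on something with over 40 N, if the wrist force passes 120 N, or if a joint passes its speed limit or range.

## Working session

There is one attempt and no reset: what is moved stays moved. The work goes in short steps, Python scripts to look and compute and a tool call to move; the robot and the scene stay as the last step left them, time stands still between calls to the robot, and variables do not carry over. Pictures are saved under pics/ and viewed, about 8 in all and at most 12, crops included, and the job is handed in when it is done.

Besides the shell and the picture viewer there is one more tool, called after "Call:" as name(argument=value, ...), one argument or row to a line, values as JSON. apply_moves: Moves the arm, as the interface text tells. Scaled input: -1 to 1 covers 1000 mm each way for a shift and 1.5 rad each way for a turn. Its arguments: {"type":"object","properties":{"motion":{"type":"array","items":{"type":"object","properties":{"wx":{"type":"number","minimum":-1,"maximum":1},"wy":{"type":"number","minimum":-1,"maximum":1},"wz":{"type":"number","minimum":-1,"maximum":1},"x":{"type":"number","minimum":-1,"maximum":1},"y":{"type":"number","minimum":-1,"maximum":1},"z":{"type":"number","minimum":-1,"maximum":1},"claw":{"type":"number"}}}},"squeeze":{"type":"number"}},"required":["motion"]}

```bash
ls; mkdir -p pics; python3 - <<'E'
from plant import robot
import cv2,pickle
o=robot.get_obs();print(o)
F={}
for n in("scene","side"):
    f=robot.grab_frame(n);F[n]=f;print(n,f['K'],f['rvec'],f['tvec'])
    cv2.imwrite(f'pics/{n}0.png',f['img'][:,:,::-1])
pickle.dump(F,open('F0.pkl','wb'))
E
```

```text
pics
{'time': 0.0, 'joint_pos': array([ 6.48299357e+01,  2.83154104e+01,  7.71281468e+01, -1.01131945e-03,
        7.46272293e+01, -5.47025093e+00]), 'joint_velocities': array([ 0.065045  , -0.03995774,  0.05519494,  0.02677093, -0.03441418,
        0.01188936]), 'tau': array([ 4.99212052e-03, -8.82165599e+01, -3.83865702e+01,  1.53922983e-04,
        1.02622775e-02, -2.01875530e-07]), 'position': array([0.21052744, 0.58812283, 0.25568851]), 'ee_rot': array([-1.79929443e+02, -5.77763989e-03,  1.60300452e+02]), 'force': array([-0.27529319,  0.32748017,  0.64836149]), 'ft_torque': array([-0.0490881 ,  0.00170564, -0.02177122]), 'grip_width': 0.0853835065604145}
scene [[368.93461302   0.         324.15100422]
 [  0.         368.93461302 202.97845184]
 [  0.           0.           1.        ]] [ 0.87753429  2.76746616 -0.74915626] [ 0.48405666 -0.24983636  1.52332562]
side [[465.80989038   0.         326.57428114]
 [  0.         465.80989038 201.00983014]
 [  0.           0.           1.        ]] [ 2.26735732 -0.98868085  0.33554374] [-0.39499027  0.38077293  1.45481692]
```

View pics/scene0.png

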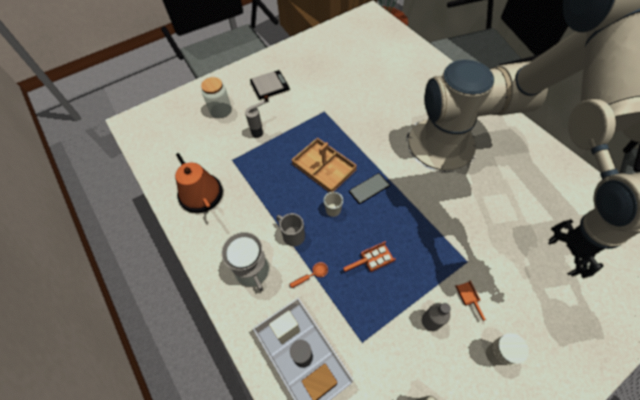

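View pics/side0.png

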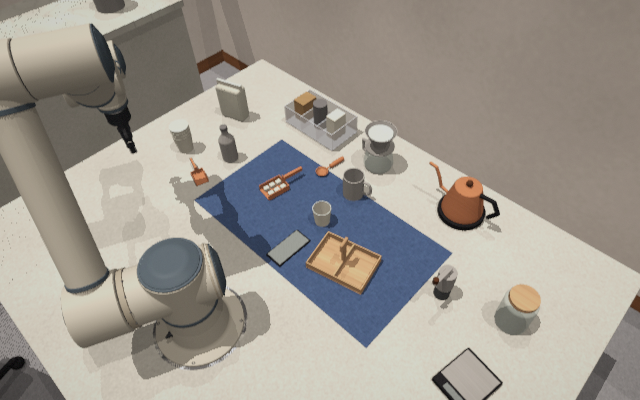

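The scene view shows two scoop-like things: one holding white lumps at (372,259) and a smaller empty one at (469,295). The first fits the description, because it is larger and holds the six lumps. The dish is at (323,163) and the paper cup at (333,204). I'll confirm in an enlarged crop.

```bash
cat > h.py <<'E'
import numpy as np,cv2,pickle
def P(f):
    R=cv2.Rodrigues(np.array(f['rvec'],float))[0]; return R,np.array(f['tvec'],float).reshape(3)
def proj(f,X): return cv2.projectPoints(np.atleast_2d(np.array(X,float)),np.array(f['rvec'],float),np.array(f['tvec'],float),f['K'],None)[0].reshape(-1,2)
def plane(f,uv,z):
    R,t=P(f);d=R.T@np.linalg.inv(f['K'])@np.array([uv[0],uv[1],1.]);c=-R.T@t
    return c+d*(z-c[2])/d[2]
E
python3 - <<'E'
import pickle,cv2,numpy as np
F=pickle.load(open('F0.pkl','rb'))
def c(n,u,v,w=66,h=50,s=6):
    im=F[n]['img'][v-h//2:v+h//2,u-w//2:u+w//2,::-1]
    return cv2.resize(im,(396,300),interpolation=cv2.INTER_CUBIC)
# crops: topleft = (u-33,v-25), scale 6
a=np.hstack([c('scene',372,260),c('scene',323,163)]);b=np.hstack([c('side',280,182),cv2.resize(F['side']['img'][230:295,300:386,::-1],(396,300),interpolation=cv2.INTER_CUBIC)])
cv2.imwrite('pics/crop1.png',np.vstack([a,b]))
E
```

```text
(no output)
```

View pics/crop1.png

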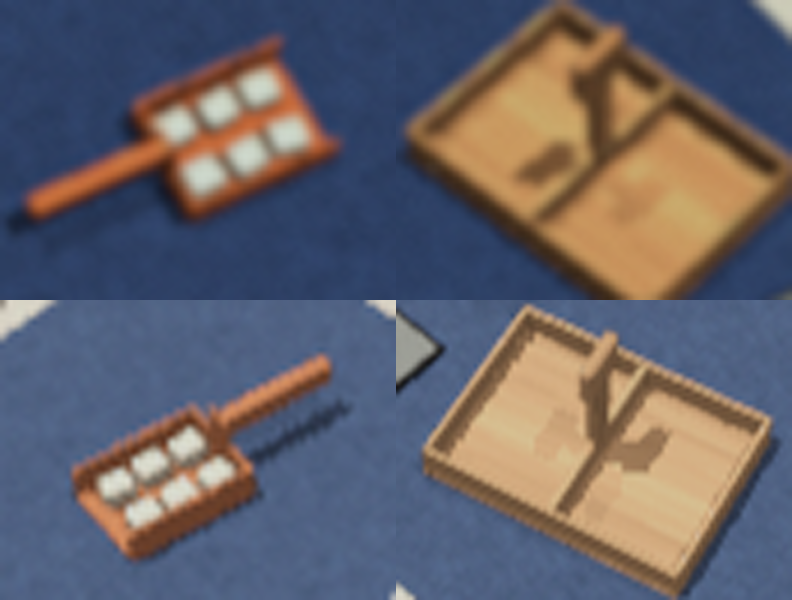

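Confirmed: the larger scoop holds all six lumps, with its mouth towards the robot. The dish stands to the robot's right. Next I'll fit both poses from corners read off the crops.

```bash
python3 - <<'E'
from h import *
from scipy.optimize import least_squares
F=pickle.load(open('F0.pkl','rb'))
S=lambda u,v:(338.6+u/6,234.6+v/6); T=lambda u,v:(246.6+u/6,156.6+v/6)
D=lambda u,v:(289.6+u/6,137.6+v/6); E=lambda u,v:(299.6+u/4.605,229.6+v/4.615)
sc=[('scene',(.131,0,.042),S(31,203)),('scene',(-.047,-.035,.026),S(282,42)),('scene',(-.047,.035,.026),S(338,146)),('scene',(.047,-.035,.026),S(136,105)),
('side',(.131,0,.046),T(325,60)),('side',(-.047,.035,.026),T(77,170)),('side',(-.047,-.035,.026),T(133,222)),('side',(.047,.035,.026),T(193,108)),('side',(.047,-.035,.026),T(252,163))]
di=[('scene',(.075,-.105,.032),D(11,130)),('scene',(-.075,-.105,.032),D(169,5)),('scene',(-.075,.105,.032),D(394,165)),('scene',(0,0,.134),D(219,30)),
('side',(-.075,.105,.032),E(31,155)),('side',(.075,.105,.032),E(132,8)),('side',(.075,-.105,.032),E(374,120)),('side',(-.075,-.105,.032),E(282,280)),('side',(0,0,.134),E(211,37))]
for name,L,x0 in(('scoop',sc,(.6,.15,0)),('dish',di,(.5,-.15,0))):
    def r(p):
        c,s=np.cos(p[2]),np.sin(p[2]); o=[]
        for n,X,uv in L:
            W=(p[0]+c*X[0]-s*X[1],p[1]+s*X[0]+c*X[1],X[2]); o.append(proj(F[n],W)[0]-uv)
        return np.array(o).ravel()
    q=least_squares(r,x0,loss='soft_l1');print(name,q.x,np.degrees(q.x[2]));print(r(q.x).reshape(-1,2).round(1).tolist())
for n,a,b,z in(('cup rim',(334,198),(322,208),.075),('jug',(291,222),(353,175),.1),('phone',(369,188),(289,247),.009),('spoon bowl',(320,269),(322,171),.01),('spoon end',(292,285),(343,158),.01)):
    print(n,plane(F['scene'],a,z),plane(F['side'],b,z))
E
```

```text
scoop [ 0.53640953  0.24202098 -0.18855588] -10.803456110486882
[[-0.4, 0.4], [-0.3, -0.3], [0.4, -0.3], [-0.3, -0.3], [0.7, -0.8], [-1.2, -0.7], [-1.0, 1.7], [0.2, -1.1], [0.1, 0.3]]
dish [ 0.46374551 -0.1850929   0.22153413] 12.69297052220478
[[-0.4, -1.0], [-0.8, -2.2], [1.2, -1.0], [-3.0, 1.9], [-1.2, -1.2], [-0.3, -0.9], [1.0, -0.1], [0.0, -0.3], [-1.5, 3.6]]
cup rim [ 0.5437432  -0.00447452  0.075     ] [ 0.54884631 -0.00562788  0.075     ]
jug [ 7.24634631e-01 -3.87736262e-05  1.00000000e-01] [0.72452152 0.00352608 0.1       ]
phone [0.38565455 0.00525598 0.009     ] [ 0.3823685  -0.00318467  0.009     ]
spoon bowl [0.7222148  0.16363084 0.01      ] [0.7231137  0.16284566 0.01      ]
spoon end [0.82931567 0.15573196 0.01      ] [0.83346636 0.14989516 0.01      ]
```

Call:
apply_moves(
  motion=[
    {"x": -0.05,"y": -0.0204,"z": 0.0056,"claw": 1},
    {"x": -0.05,"y": -0.0204,"z": 0.0056,"claw": 1},
    {"x": -0.05,"y": -0.0204,"z": 0.0056,"claw": 1},
    {"x": -0.05,"y": -0.0204,"z": 0.0056,"claw": 1},
    {"x": -0.05,"y": -0.0204,"z": 0.0056,"claw": 1},
    {"x": -0.05,"y": -0.0204,"z": 0.0056,"claw": 1},
    {"x": -0.05,"y": -0.0204,"z": 0.0056,"claw": 1},
    {"x": -0.05,"y": -0.0204,"z": 0.0056,"claw": 1},
    {"x": -0.05,"y": -0.0204,"z": 0.0056,"claw": 1},
    {"x": -0.05,"y": -0.0204,"z": 0.0056,"claw": 1},
  ],
)

```text
invalid input
```

Call:
apply_moves(
  motion=[
    {"wz": -0.052,"claw": 1},
    {"wz": -0.052,"claw": 1},
    {"claw": 1},
    {"claw": 1},
  ],
)

```text
invalid input
```

```bash
cat >> h.py <<'E'
from scipy.spatial.transform import Rotation as Ro
def tool(o):
    T=np.eye(4);T[:3,:3]=Ro.from_euler('xyz',o['ee_rot'],degrees=True).as_matrix();T[:3,3]=o['position'];return T
def wrist(robot,name=None):
    o=robot.get_obs();f=robot.grab_frame('wrist');T=np.linalg.inv(tool(o)@np.array(f['T_tool_cam']))
    g=dict(img=f['img'],K=np.array(f['K']),rvec=cv2.Rodrigues(T[:3,:3])[0].ravel(),tvec=T[:3,3])
    if name: cv2.imwrite(f'pics/{name}.png',f['img'][:,:,::-1]);pickle.dump(g,open(name+'.pkl','wb'))
    return o,g
def steps(T,G,n,pivot=None):
    """rows in move units from T to G, straight line/slerp (or about a tool-fixed pivot moving straight)"""
    p=np.zeros(3) if pivot is None else np.array(pivot,float)
    w=(Ro.from_matrix(T[:3,:3]).inv()*Ro.from_matrix(G[:3,:3])).as_rotvec()
    a=T[:3,:3]@p+T[:3,3];b=G[:3,:3]@p+G[:3,3];prev=T
    for i in range(1,n+1):
        N=np.eye(4);N[:3,:3]=T[:3,:3]@Ro.from_rotvec(w*i/n).as_matrix();N[:3,3]=a+(b-a)*i/n-N[:3,:3]@p
        d=prev[:3,:3].T@(N[:3,3]-prev[:3,3]);print(*(np.round(d,4)),'w',*np.round(w/n/1.5,4));prev=N
E
python3 - <<'E'
from plant import robot
from h import *
o,g=wrist(robot,'w1');print(o['position'],o['ee_rot'],o['joint_pos'],o['time'])
print(proj(g,[(.615,.227,.046),(.665,.217,.046),(.47,.18,.0)]))
E
```

```text
[0.21052956 0.58815945 0.25576484] [-1.79938274e+02 -6.85198469e-03  1.60300970e+02] [ 6.48302404e+01  2.83104300e+01  7.71243803e+01  9.70700262e-04
  7.46272879e+01 -5.47099081e+00] 0.1
[[202.58973951 470.46426771]
 [210.74243268 489.47004674]
 [148.49589775 392.05380539]]
```

View pics/w1.png

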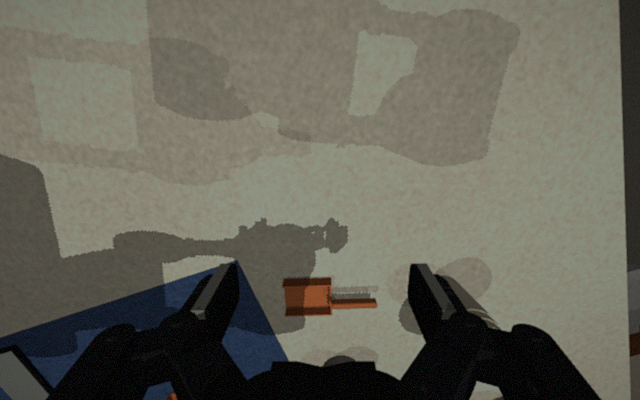

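The calls were refused and nothing moved. This wrist view shows only the decoy scoop at (308,295). I'll retry with every key filled in.

Call:
apply_moves(
  motion=[
    {"wx": 0,"wy": 0,"wz": 0,"x": -0.05,"y": -0.0204,"z": 0.0056,"claw": 1},
    {"wx": 0,"wy": 0,"wz": 0,"x": -0.05,"y": -0.0204,"z": 0.0056,"claw": 1},
    {"wx": 0,"wy": 0,"wz": 0,"x": -0.05,"y": -0.0204,"z": 0.0056,"claw": 1},
    {"wx": 0,"wy": 0,"wz": 0,"x": -0.05,"y": -0.0204,"z": 0.0056,"claw": 1},
    {"wx": 0,"wy": 0,"wz": 0,"x": -0.05,"y": -0.0204,"z": 0.0056,"claw": 1},
    {"wx": 0,"wy": 0,"wz": 0,"x": -0.05,"y": -0.0204,"z": 0.0056,"claw": 1},
    {"wx": 0,"wy": 0,"wz": 0,"x": -0.05,"y": -0.0204,"z": 0.0056,"claw": 1},
    {"wx": 0,"wy": 0,"wz": 0,"x": -0.05,"y": -0.0204,"z": 0.0056,"claw": 1},
    {"wx": 0,"wy": 0,"wz": 0,"x": -0.05,"y": -0.0204,"z": 0.0056,"claw": 1},
    {"wx": 0,"wy": 0,"wz": 0,"x": -0.05,"y": -0.0204,"z": 0.0056,"claw": 1},
  ],
  squeeze=80,
)

```text
time: 1.4
position: [0.6138, 0.2264, 0.1999]
ee_rot: [-180.0, -0.0, 160.3]
force: [0.6, 1.5, -0.2]
grip_width: 0.0854
```

Call:
apply_moves(
  motion=[
    {"wx": 0,"wy": 0,"wz": -0.052,"x": 0,"y": 0,"z": 0,"claw": 1},
    {"wx": 0,"wy": 0,"wz": -0.052,"x": 0,"y": 0,"z": 0,"claw": 1},
    {"wx": 0,"wy": 0,"wz": 0,"x": 0,"y": 0,"z": 0,"claw": 1},
    {"wx": 0,"wy": 0,"wz": 0,"x": 0,"y": 0,"z": 0,"claw": 1},
  ],
)

```text
time: 1.9
position: [0.6125, 0.2279, 0.2002]
ee_rot: [-180.0, -0.0, 169.1]
force: [1.1, 0.2, -0.0]
grip_width: 0.0856
```

```bash
python3 - <<'E'
from plant import robot
from h import *
o,g=wrist(robot,'w2');print(o['position'],o['ee_rot'],o['joint_pos'],o['time'])
print(proj(g,[(.615,.227,.046),(.665,.217,.046),(.582,.233,.046)]))
E
```

```text
[0.61249741 0.22794511 0.20023874] [-1.79995555e+02 -7.89402076e-03  1.69148391e+02] [ 1.51809368e+01  3.36289165e+01  7.64996797e+01 -5.63503495e-04
  6.98804477e+01 -6.39672608e+01] 1.9
[[323.47833578 196.79458348]
 [323.09697769 244.86333159]
 [323.11360698 161.98900718]]
```

View pics/w2.png

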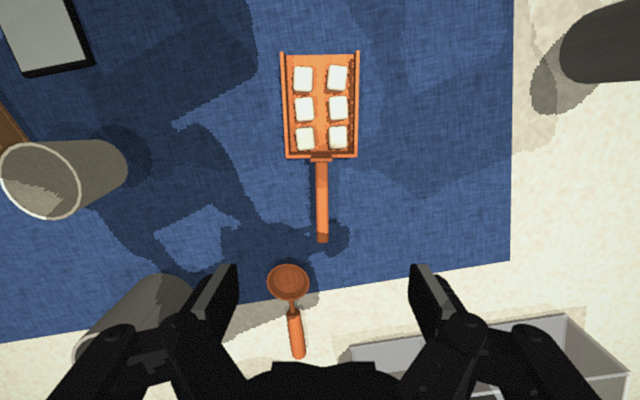

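The scoop handle runs from (321,160) to (323,242), within about 2 px of the prediction, and the six lumps sit in two columns. Now I descend and grip.

Call:
apply_moves(
  motion=[
    {"wx": 0,"wy": 0,"wz": 0,"x": -0.0027,"y": -0.001,"z": 0.04,"claw": 1},
    {"wx": 0,"wy": 0,"wz": 0,"x": 0,"y": 0,"z": 0.04,"claw": 1},
    {"wx": 0,"wy": 0,"wz": 0,"x": 0,"y": 0,"z": 0.04,"claw": 1},
    {"wx": 0,"wy": 0,"wz": 0,"x": 0,"y": 0,"z": 0.025,"claw": 1},
    {"wx": 0,"wy": 0,"wz": 0,"x": 0,"y": 0,"z": 0.012,"claw": 1},
    {"wx": 0,"wy": 0,"wz": 0,"x": 0,"y": 0,"z": 0,"claw": 0.3},
    {"wx": 0,"wy": 0,"wz": 0,"x": 0,"y": 0,"z": 0,"claw": 0.2},
    {"wx": 0,"wy": 0,"wz": 0,"x": 0,"y": 0,"z": 0,"claw": 0},
    {"wx": 0,"wy": 0,"wz": 0,"x": 0,"y": 0,"z": 0,"claw": 0},
    {"wx": 0,"wy": 0,"wz": 0,"x": 0,"y": 0,"z": 0,"claw": 0},
  ],
  squeeze=80,
)

```text
time: 3.2
position: [0.6154, 0.2264, 0.0439]
ee_rot: [180.0, 0.0, 169.2]
force: [-1.2, -0.2, 7.3]
grip_width: 0.0106
```

Call:
apply_moves(
  motion=[
    {"wx": 0,"wy": 0,"wz": 0,"x": 0,"y": 0,"z": 0,"claw": 0},
    {"wx": 0,"wy": 0,"wz": 0,"x": 0,"y": 0,"z": 0,"claw": 0},
  ],
  squeeze=100,
)

```text
time: 3.45
position: [0.6154, 0.2264, 0.0439]
ee_rot: [180.0, 0.0, 169.2]
force: [0.2, 0.0, 6.6]
grip_width: 0.0102
```

Call:
apply_moves(
  motion=[
    {"wx": 0,"wy": 0,"wz": 0,"x": 0,"y": 0,"z": -0.005,"claw": 0},
    {"wx": 0,"wy": 0,"wz": 0,"x": 0,"y": 0,"z": -0.01,"claw": 0},
    {"wx": 0,"wy": 0,"wz": 0,"x": 0,"y": 0,"z": -0.02,"claw": 0},
    {"wx": 0,"wy": 0,"wz": 0,"x": 0,"y": 0,"z": -0.03,"claw": 0},
    {"wx": 0,"wy": 0,"wz": 0,"x": 0,"y": 0,"z": -0.03,"claw": 0},
    {"wx": 0,"wy": 0,"wz": 0,"x": 0,"y": 0,"z": -0.03,"claw": 0},
    {"wx": 0,"wy": 0,"wz": 0,"x": 0,"y": 0,"z": -0.02,"claw": 0},
    {"wx": 0,"wy": 0,"wz": 0,"x": 0,"y": 0,"z": -0.01,"claw": 0},
    {"wx": 0,"wy": 0,"wz": 0,"x": 0,"y": 0,"z": 0,"claw": 0},
  ],
)

```text
time: 4.58
position: [0.6153, 0.2264, 0.1992]
ee_rot: [180.0, 0.1, 169.2]
force: [0.1, 0.0, -2.3]
grip_width: 0.0104
```

```bash
python3 - <<'E'
from plant import robot
from h import *
o,g=wrist(robot,'w3');print(o['position'],o['ee_rot'],o['force'],o['grip_width'],o['time'])
for n in('scene','side'):
    f=robot.grab_frame(n);pickle.dump(f,open(n+'3.pkl','wb'));cv2.imwrite(f'pics/{n}3.png',f['img'][:,:,::-1])
    T=tool(o);X=[T@[-(x-.08)*-1*-1,0,0,1] for x in()]
a=g['img'][:300,200:440,::-1];f=pickle.load(open('side3.pkl','rb'));u,v=proj(f,o['position'])[0].astype(int);print(u,v)
b=cv2.resize(f['img'][max(v-60,0):max(v-60,0)+100,u-60:u+60,::-1],(360,300))
cv2.imwrite('pics/lift.png',np.hstack([a,b]))
E
```

```text
[0.61529625 0.22643062 0.1992043 ] [1.79965362e+02 6.94814514e-02 1.69243652e+02] [ 0.14862929  0.02877729 -2.25796001] 0.010364188859546297 4.575
287 142
```

View pics/lift.png

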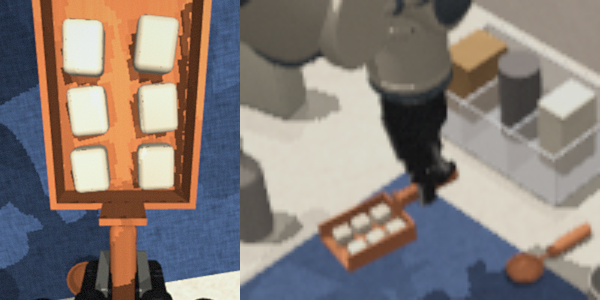

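The scoop is lifted level with all six lumps in two columns, about 14 mm apart. Plan: straddle the divider from the dish's +x side so that each column falls into its own compartment.

```bash
cat >> h.py <<'E'
def lin(T,G,wt,pivot=(0,0,0)):
    p=np.array(pivot,float);s=np.cumsum(wt)/np.sum(wt);prev=T
    w=(Ro.from_matrix(T[:3,:3]).inv()*Ro.from_matrix(G[:3,:3])).as_rotvec();print('total deg',np.degrees(w))
    a=T[:3,:3]@p+T[:3,3];b=G[:3,:3]@p+G[:3,3]
    for k in s:
        N=np.eye(4);N[:3,:3]=T[:3,:3]@Ro.from_rotvec(w*k).as_matrix();N[:3,3]=a+(b-a)*k-N[:3,:3]@p
        d=prev[:3,:3].T@(N[:3,3]-prev[:3,3]);r=Ro.from_matrix(prev[:3,:3].T@N[:3,:3]).as_rotvec()/1.5
        print('xyz',*np.round(d,4)+0.,' w',*np.round(r,4)+0.);prev=N
MOUTH=np.array([.127,0,.044])
def pose_mouth(dish,m,tilt):
    """tool pose with scoop mouth at dish-frame point m, scoop tipped mouth-down by tilt deg"""
    x,y,yaw=dish;D=Ro.from_euler('z',yaw)
    R=D*Ro.from_euler('y',-tilt,degrees=True)*Ro.from_matrix(np.array([[-1,0,0],[0,1,0],[0,0,-1.]]))
    G=np.eye(4);G[:3,:3]=R.as_matrix();G[:3,3]=D.apply(m)+[x,y,0]-R.apply(MOUTH);return G
DISH=(.4637,-.1851,.2215)
E
python3 - <<'E'
from plant import robot
from h import *
T=tool(robot.get_obs());G=pose_mouth(DISH,(.06,0,.155),0);print(G)
lin(T,G,[1,2,3,4,4,4,4,4,4,4,3,2,1])
E
```

```text
[[-0.97556901 -0.21969322  0.          0.6461314 ]
 [-0.21969322  0.97556901  0.         -0.14401737]
 [-0.          0.         -1.          0.199     ]
 [ 0.          0.          0.          1.        ]]
total deg [-2.03405598e-02 -8.09805293e-02 -2.34517647e+01]
xyz -0.0025 -0.0089 0.0  w 0.0 0.0 -0.0068
xyz -0.0048 -0.0179 -0.0001  w 0.0 0.0 -0.0136
xyz -0.0067 -0.0271 -0.0001  w 0.0 -0.0001 -0.0205
xyz -0.0078 -0.0363 -0.0001  w 0.0 -0.0001 -0.0273
xyz -0.0063 -0.0366 -0.0001  w 0.0 -0.0001 -0.0273
xyz -0.0048 -0.0368 -0.0001  w 0.0 -0.0001 -0.0273
xyz -0.0033 -0.037 -0.0001  w 0.0 -0.0001 -0.0273
xyz -0.0018 -0.0371 -0.0001  w 0.0 -0.0001 -0.0273
xyz -0.0002 -0.0372 -0.0002  w 0.0 -0.0001 -0.0273
xyz 0.0013 -0.0371 -0.0002  w 0.0 -0.0001 -0.0273
xyz 0.0021 -0.0278 -0.0001  w 0.0 -0.0001 -0.0205
xyz 0.002 -0.0185 -0.0001  w 0.0 0.0 -0.0136
xyz 0.0012 -0.0092 0.0  w 0.0 0.0 -0.0068
```

Call:
apply_moves(
  motion=[
    {"wx": 0,"wy": 0,"wz": -0.0068,"x": -0.0025,"y": -0.009,"z": 0,"claw": 0},
    {"wx": 0,"wy": 0,"wz": -0.0136,"x": -0.0048,"y": -0.018,"z": 0,"claw": 0},
    {"wx": 0,"wy": 0,"wz": -0.0205,"x": -0.0067,"y": -0.027,"z": 0,"claw": 0},
    {"wx": 0,"wy": 0,"wz": -0.0273,"x": -0.0078,"y": -0.0363,"z": 0,"claw": 0},
    {"wx": 0,"wy": 0,"wz": -0.0273,"x": -0.0063,"y": -0.0366,"z": 0,"claw": 0},
    {"wx": 0,"wy": 0,"wz": -0.0273,"x": -0.0048,"y": -0.0368,"z": 0,"claw": 0},
    {"wx": 0,"wy": 0,"wz": -0.0273,"x": -0.0033,"y": -0.037,"z": 0,"claw": 0},
    {"wx": 0,"wy": 0,"wz": -0.0273,"x": -0.0018,"y": -0.0371,"z": 0,"claw": 0},
    {"wx": 0,"wy": 0,"wz": -0.0273,"x": 0,"y": -0.0371,"z": 0,"claw": 0},
    {"wx": 0,"wy": 0,"wz": -0.0273,"x": 0.0013,"y": -0.0371,"z": 0,"claw": 0},
  ],
)

```text
time: 5.98
position: [0.6413, -0.09, 0.1978]
ee_rot: [180.0, -0.0, -170.7]
force: [1.1, 0.2, -2.3]
grip_width: 0.01
```

Call:
apply_moves(
  motion=[
    {"wx": 0,"wy": 0,"wz": -0.0205,"x": 0.0021,"y": -0.0278,"z": 0,"claw": 0},
    {"wx": 0,"wy": 0,"wz": -0.0136,"x": 0.002,"y": -0.0185,"z": 0,"claw": 0},
    {"wx": 0,"wy": 0,"wz": -0.0068,"x": 0.0012,"y": -0.0092,"z": 0,"claw": 0},
    {"wx": 0,"wy": 0,"wz": 0,"x": 0,"y": 0,"z": 0,"claw": 0},
    {"wx": 0,"wy": 0,"wz": 0,"x": 0,"y": 0,"z": 0,"claw": 0},
  ],
)

```text
time: 6.6
position: [0.6462, -0.1431, 0.1982]
ee_rot: [180.0, -0.0, -167.3]
force: [-0.2, -0.3, -2.4]
grip_width: 0.0105
```

```bash
python3 - <<'E'
from plant import robot
from h import *
o,g=wrist(robot,'w4');print(o['position'],o['ee_rot'],o['joint_pos'],o['time'])
f=robot.grab_frame('side');pickle.dump(f,open('side4.pkl','wb'))
T=tool(o);m=(T@[*MOUTH,1])[:3];print('mouth',m,proj(g,m),proj(f,m))
x,y,a=DISH;c,s=np.cos(a),np.sin(a)
print('pred corners/div ends/handle',proj(g,[(x+c*X-s*Y,y+s*X+c*Y,Z) for X,Y,Z in((-.075,.105,.032),(-.075,-.105,.032),(.075,.105,.032),(.075,-.105,.032),(-.07,0,.029),(0,0,.134))]).round(1).tolist())
print(proj(f,[(x+c*X-s*Y,y+s*X+c*Y,Z) for X,Y,Z in((0,0,.134),(.075,.105,.032))]))
E
```

```text
[ 0.6461955  -0.14308344  0.19817628] [ 1.79980268e+02 -1.37482644e-02 -1.67292286e+02] [-1.76565238e+01  3.43939125e+01  7.53076012e+01  1.07006118e-02
  7.03203234e+01 -1.20367840e+02] 6.6
mouth [ 0.52229274 -0.17100812  0.15420676] [[324.67776968   3.99376051]] [[352.85729897 224.1097541 ]]
pred corners/div ends/handle [[472.0, -167.0], [173.3, -166.8], [443.9, 66.7], [201.8, 66.8], [322.7, -154.0], [322.7, -134.3]]
[[343.88732114 241.19281921]
 [327.91479711 230.46979671]]
```

View pics/w4.png

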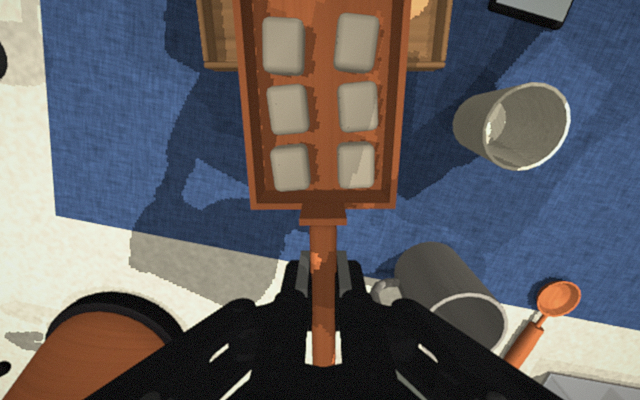

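The dish's back corners are at (202,68) and (447,68), about 1.5 mm to the right of prediction. The scoop is centred on the divider. Next I compute the descent and the tip about the mouth.

```bash
sed -i 's/^DISH=.*/DISH=(.4634,-.1837,.2215)/' h.py; python3 - <<'E'
from plant import robot
from h import *
T=tool(robot.get_obs());A=pose_mouth(DISH,(.052,.001,.044),0);lin(T,A,[1,2,3,4,4,3,2,1])
B=pose_mouth(DISH,(.052,.001,.044),12);lin(A,B,[1,2,2,1],MOUTH)
C=pose_mouth(DISH,(.052,.001,.044),20);lin(B,C,[1,1,1,1],MOUTH);print(C)
E
```

```text
total deg [ 0.01037741 -0.00592561  0.03739231]
xyz 0.0004 0.0001 0.0055  w 0.0 0.0 0.0
xyz 0.0008 0.0001 0.011  w 0.0 0.0 0.0
xyz 0.0013 0.0002 0.0165  w 0.0 0.0 0.0001
xyz 0.0017 0.0003 0.0221  w 0.0 0.0 0.0001
xyz 0.0017 0.0003 0.0221  w 0.0 0.0 0.0001
xyz 0.0013 0.0002 0.0165  w 0.0 0.0 0.0001
xyz 0.0008 0.0001 0.011  w 0.0 0.0 0.0
xyz 0.0004 0.0001 0.0055  w 0.0 0.0 0.0
total deg [ 0.00000000e+00 -1.20000000e+01 -1.59318762e-15]
xyz 0.0016 0.0 -0.0044  w 0.0 -0.0233 0.0
xyz 0.0034 0.0 -0.0088  w 0.0 -0.0465 0.0
xyz 0.0034 0.0 -0.0088  w 0.0 -0.0465 0.0
xyz 0.0016 0.0 -0.0044  w 0.0 -0.0233 0.0
total deg [ 1.98946235e-16 -8.00000000e+00  1.59156988e-15]
xyz 0.0016 0.0 -0.0044  w 0.0 -0.0233 0.0
xyz 0.0016 0.0 -0.0044  w 0.0 -0.0233 0.0
xyz 0.0016 0.0 -0.0044  w 0.0 -0.0233 0.0
xyz 0.0016 0.0 -0.0044  w 0.0 -0.0233 0.0
[[-9.16734997e-01 -2.19693223e-01  3.33664252e-01  6.15654013e-01]
 [-2.06444101e-01  9.75569007e-01  7.51395077e-02 -1.48388121e-01]
 [-3.42020143e-01  6.93889390e-18 -9.39692621e-01  1.28783034e-01]
 [ 0.00000000e+00  0.00000000e+00  0.00000000e+00  1.00000000e+00]]
```

Call:
apply_moves(
  motion=[
    {"wx": 0,"wy": 0,"wz": 0,"x": 0.0004,"y": 0.0001,"z": 0.0055,"claw": 0},
    {"wx": 0,"wy": 0,"wz": 0,"x": 0.0008,"y": 0.0002,"z": 0.011,"claw": 0},
    {"wx": 0,"wy": 0,"wz": 0,"x": 0.0013,"y": 0.0002,"z": 0.0165,"claw": 0},
    {"wx": 0,"wy": 0,"wz": 0,"x": 0.0017,"y": 0.0003,"z": 0.022,"claw": 0},
    {"wx": 0,"wy": 0,"wz": 0,"x": 0.0017,"y": 0.0003,"z": 0.022,"claw": 0},
    {"wx": 0,"wy": 0,"wz": 0,"x": 0.0013,"y": 0.0002,"z": 0.0165,"claw": 0},
    {"wx": 0,"wy": 0,"wz": 0,"x": 0.0008,"y": 0.0001,"z": 0.011,"claw": 0},
    {"wx": 0,"wy": 0,"wz": 0,"x": 0.0004,"y": 0.0001,"z": 0.0055,"claw": 0},
    {"wx": 0,"wy": 0,"wz": 0,"x": 0,"y": 0,"z": 0,"claw": 0},
  ],
)

```text
time: 7.82
position: [0.6379, -0.1442, 0.0883]
ee_rot: [-180.0, 0.0, -167.3]
force: [-0.0, -0.8, -1.6]
grip_width: 0.0102
```

Call:
apply_moves(
  motion=[
    {"wx": 0,"wy": -0.0233,"wz": 0,"x": 0.0016,"y": 0,"z": -0.0044,"claw": 0},
    {"wx": 0,"wy": -0.0465,"wz": 0,"x": 0.0034,"y": 0,"z": -0.0088,"claw": 0},
    {"wx": 0,"wy": -0.0465,"wz": 0,"x": 0.0034,"y": 0,"z": -0.0088,"claw": 0},
    {"wx": 0,"wy": -0.0233,"wz": 0,"x": 0.0016,"y": 0,"z": -0.0044,"claw": 0},
    {"wx": 0,"wy": -0.0233,"wz": 0,"x": 0.0016,"y": 0,"z": -0.0044,"claw": 0},
    {"wx": 0,"wy": -0.0233,"wz": 0,"x": 0.0016,"y": 0,"z": -0.0044,"claw": 0},
    {"wx": 0,"wy": 0,"wz": 0,"x": 0,"y": 0,"z": 0,"claw": 0},
  ],
)

```text
time: 8.7
position: [0.6211, -0.1482, 0.1225]
ee_rot: [-180.0, 16.0, -167.3]
force: [-0.5, -0.2, -3.0]
grip_width: 0.0104
```

```bash
python3 - <<'E'
from plant import robot
from h import *
o,g=wrist(robot,'w5');print(o['position'],o['ee_rot'],o['time'],o['force'])
f=robot.grab_frame('side');s=robot.grab_frame('scene')
cv2.imwrite('pics/p5.png',np.hstack([cv2.resize(g['img'][:260,160:500,::-1],(392,300)),cv2.resize(f['img'][215:305,295:405,::-1],(400,300),interpolation=cv2.INTER_CUBIC)]))
E
```

```text
[ 0.62109888 -0.14819252  0.12253065] [-179.97046758   16.04366834 -167.32716759] 8.7 [-0.50960129 -0.20402023 -2.9910627 ]
```

View pics/p5.png

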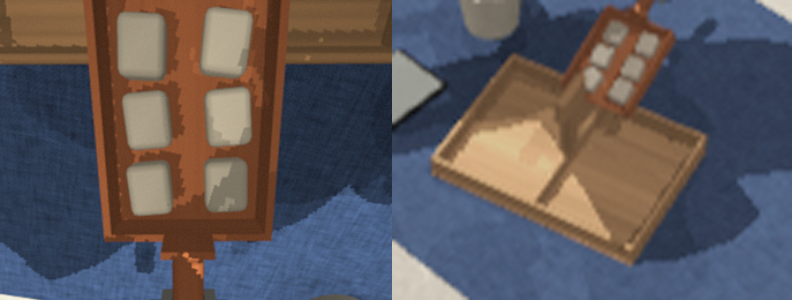

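At 16° the scoop straddles the divider at the dish's +x side and no lump has moved yet. I continue tipping.

Call:
apply_moves(
  motion=[
    {"wx": 0,"wy": -0.0233,"wz": 0,"x": 0.0016,"y": 0,"z": -0.0044,"claw": 0},
    {"wx": 0,"wy": -0.0233,"wz": 0,"x": 0.0016,"y": 0,"z": -0.0044,"claw": 0},
    {"wx": 0,"wy": -0.0233,"wz": 0,"x": 0.0016,"y": 0,"z": -0.0044,"claw": 0},
    {"wx": 0,"wy": -0.0233,"wz": 0,"x": 0.0016,"y": 0,"z": -0.0044,"claw": 0},
    {"wx": 0,"wy": 0,"wz": 0,"x": 0,"y": 0,"z": 0,"claw": 0},
    {"wx": 0,"wy": 0,"wz": 0,"x": 0,"y": 0,"z": 0,"claw": 0},
    {"wx": 0,"wy": 0,"wz": 0,"x": 0,"y": 0,"z": 0,"claw": 0},
  ],
)

```text
time: 9.72
position: [0.6101, -0.1504, 0.1362]
ee_rot: [-180.0, 24.0, -167.3]
force: [-0.5, -0.7, -1.1]
grip_width: 0.0103
```

```bash
python3 - <<'E'
from plant import robot
from h import *
o,g=wrist(robot,'w6');print(o['position'],o['ee_rot'],o['time'],o['force'])
f=robot.grab_frame('side')
cv2.imwrite('pics/p6.png',np.hstack([cv2.resize(g['img'][:260,160:500,::-1],(392,300)),cv2.resize(f['img'][215:305,295:405,::-1],(400,300),interpolation=cv2.INTER_CUBIC)]))
E
```

```text
[ 0.61012369 -0.15040501  0.13621047] [-179.98732811   23.99893612 -167.27510629] 9.725 [-0.497279   -0.65513265 -1.09288209]
```

View pics/p6.png

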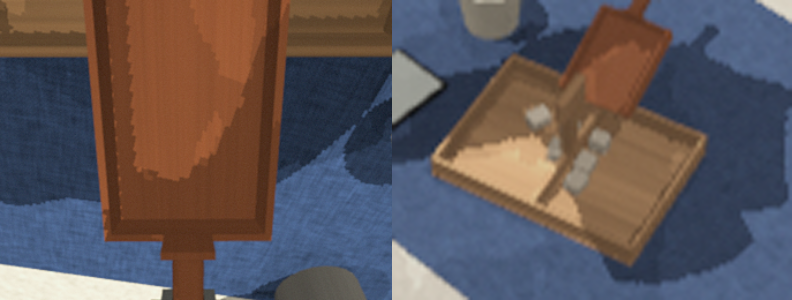

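All six lumps have left the scoop and are in the dish on both sides of the divider. I take the scoop back to where it stood.

```bash
python3 - <<'E'
from plant import robot
from h import *
T=tool(robot.get_obs());A=T.copy();A[:3,3]+=[0.015,.003,.07]
lin(T,A,[1,2,2,1]);B=pose_mouth(DISH,(.09,.001,.17),0);lin(A,B,[1,1,1,1],MOUTH)
C=np.eye(4);C[:3,:3]=Ro.from_euler('xyz',[180,0,169.2],degrees=True).as_matrix();C[:3,3]=[.6154,.2264,.2];lin(B,C,[1,2]+[3]*6+[2,1])
E
```

```text
total deg [0. 0. 0.]
xyz -0.0071 -0.0001 -0.0096  w 0.0 0.0 0.0
xyz -0.0141 -0.0001 -0.0192  w 0.0 0.0 0.0
xyz -0.0141 -0.0001 -0.0192  w 0.0 0.0 0.0
xyz -0.0071 -0.0001 -0.0096  w 0.0 0.0 0.0
total deg [7.38078376e-04 2.40011804e+01 2.42568204e-02]
xyz -0.0147 0.0003 0.0031  w 0.0 0.0698 0.0001
xyz -0.0136 0.0003 0.002  w 0.0 0.0698 0.0001
xyz -0.0123 0.0003 0.0011  w 0.0 0.0698 0.0001
xyz -0.011 0.0003 0.0003  w 0.0 0.0698 0.0001
total deg [-6.91814255e-15 -1.43840983e-15  2.34910152e+01]
xyz -0.0009 0.0152 0.0006  w 0.0 0.0 0.0114
xyz -0.0013 0.0305 0.0012  w 0.0 0.0 0.0228
xyz -0.0003 0.0458 0.0018  w 0.0 0.0 0.0342
xyz 0.002 0.0457 0.0018  w 0.0 0.0 0.0342
xyz 0.0044 0.0456 0.0018  w 0.0 0.0 0.0342
xyz 0.0067 0.0453 0.0018  w 0.0 0.0 0.0342
xyz 0.009 0.0449 0.0018  w 0.0 0.0 0.0342
xyz 0.0113 0.0444 0.0018  w 0.0 0.0 0.0342
xyz 0.009 0.0292 0.0012  w 0.0 0.0 0.0228
xyz 0.005 0.0144 0.0006  w 0.0 0.0 0.0114
```

Call:
apply_moves(
  motion=[
    {"wx": 0,"wy": 0,"wz": 0,"x": -0.0071,"y": 0,"z": -0.0096,"claw": 0},
    {"wx": 0,"wy": 0,"wz": 0,"x": -0.0141,"y": 0,"z": -0.0192,"claw": 0},
    {"wx": 0,"wy": 0,"wz": 0,"x": -0.0141,"y": 0,"z": -0.0192,"claw": 0},
    {"wx": 0,"wy": 0,"wz": 0,"x": -0.0071,"y": 0,"z": -0.0096,"claw": 0},
    {"wx": 0,"wy": 0.0698,"wz": 0,"x": -0.0147,"y": 0.0003,"z": 0.0031,"claw": 0},
    {"wx": 0,"wy": 0.0698,"wz": 0,"x": -0.0136,"y": 0.0003,"z": 0.002,"claw": 0},
    {"wx": 0,"wy": 0.0698,"wz": 0,"x": -0.0123,"y": 0.0003,"z": 0.0011,"claw": 0},
    {"wx": 0,"wy": 0.0698,"wz": 0,"x": -0.011,"y": 0.0003,"z": 0.0003,"claw": 0},
  ],
)

```text
time: 10.82
position: [0.6749, -0.1346, 0.2143]
ee_rot: [-179.9, -0.2, -167.3]
force: [-0.3, -0.2, -1.7]
grip_width: 0.0104
```

Call:
apply_moves(
  motion=[
    {"wx": 0,"wy": 0,"wz": 0.0114,"x": -0.0009,"y": 0.0152,"z": 0.0006,"claw": 0},
    {"wx": 0,"wy": 0,"wz": 0.0228,"x": -0.0013,"y": 0.0305,"z": 0.0012,"claw": 0},
    {"wx": 0,"wy": 0,"wz": 0.0342,"x": -0.0003,"y": 0.0458,"z": 0.0018,"claw": 0},
    {"wx": 0,"wy": 0,"wz": 0.0342,"x": 0.002,"y": 0.0457,"z": 0.0018,"claw": 0},
    {"wx": 0,"wy": 0,"wz": 0.0342,"x": 0.0044,"y": 0.0456,"z": 0.0018,"claw": 0},
    {"wx": 0,"wy": 0,"wz": 0.0342,"x": 0.0067,"y": 0.0453,"z": 0.0018,"claw": 0},
    {"wx": 0,"wy": 0,"wz": 0.0342,"x": 0.009,"y": 0.0449,"z": 0.0018,"claw": 0},
    {"wx": 0,"wy": 0,"wz": 0.0342,"x": 0.0113,"y": 0.0444,"z": 0.0018,"claw": 0},
    {"wx": 0,"wy": 0,"wz": 0.0228,"x": 0.009,"y": 0.0292,"z": 0.0012,"claw": 0},
    {"wx": 0,"wy": 0,"wz": 0.0114,"x": 0.005,"y": 0.0144,"z": 0.0006,"claw": 0},
  ],
)

```text
time: 12.08
position: [0.6136, 0.2285, 0.1993]
ee_rot: [179.9, 0.0, 169.2]
force: [0.6, -0.1, -1.7]
grip_width: 0.0101
```

Call:
apply_moves(
  motion=[
    {"wx": 0,"wy": 0,"wz": 0,"x": 0,"y": 0,"z": 0.02,"claw": 0},
    {"wx": 0,"wy": 0,"wz": 0,"x": 0,"y": 0,"z": 0.04,"claw": 0},
    {"wx": 0,"wy": 0,"wz": 0,"x": 0,"y": 0,"z": 0.04,"claw": 0},
    {"wx": 0,"wy": 0,"wz": 0,"x": 0,"y": 0,"z": 0.025,"claw": 0},
    {"wx": 0,"wy": 0,"wz": 0,"x": 0,"y": 0,"z": 0.015,"claw": 0},
    {"wx": 0,"wy": 0,"wz": 0,"x": 0,"y": 0,"z": 0.005,"claw": 0},
    {"wx": 0,"wy": 0,"wz": 0,"x": 0,"y": 0,"z": 0.002,"claw": 0},
    {"wx": 0,"wy": 0,"wz": 0,"x": 0,"y": 0,"z": 0,"claw": 0},
  ],
)

```text
time: 13.08
position: [0.6156, 0.2269, 0.0532]
ee_rot: [180.0, 0.1, 169.2]
force: [0.5, -0.1, -1.5]
grip_width: 0.0104
```

Still 9 mm above the table, so I lower the rest slowly.

Call:
apply_moves(
  motion=[
    {"wx": 0,"wy": 0,"wz": 0,"x": 0,"y": 0,"z": 0.004,"claw": 0},
    {"wx": 0,"wy": 0,"wz": 0,"x": 0,"y": 0,"z": 0.003,"claw": 0},
    {"wx": 0,"wy": 0,"wz": 0,"x": 0,"y": 0,"z": 0.0015,"claw": 0},
    {"wx": 0,"wy": 0,"wz": 0,"x": 0,"y": 0,"z": 0.0005,"claw": 0},
    {"wx": 0,"wy": 0,"wz": 0,"x": 0,"y": 0,"z": 0,"claw": 0},
  ],
)

```text
time: 13.7
position: [0.6153, 0.2268, 0.0439]
ee_rot: [180.0, 0.0, 169.2]
force: [-1.5, -1.1, 6.7]
grip_width: 0.0098
```

Call:
apply_moves(
  motion=[
    {"wx": 0,"wy": 0,"wz": 0,"x": 0,"y": 0,"z": 0,"claw": 0.3},
    {"wx": 0,"wy": 0,"wz": 0,"x": 0,"y": 0,"z": 0,"claw": 0.6},
    {"wx": 0,"wy": 0,"wz": 0,"x": 0,"y": 0,"z": 0,"claw": 1},
    {"wx": 0,"wy": 0,"wz": 0,"x": 0,"y": 0,"z": 0,"claw": 1},
    {"wx": 0,"wy": 0,"wz": 0,"x": 0,"y": 0,"z": -0.01,"claw": 1},
    {"wx": 0,"wy": 0,"wz": 0,"x": 0,"y": 0,"z": -0.03,"claw": 1},
    {"wx": 0,"wy": 0,"wz": 0,"x": 0,"y": 0,"z": -0.05,"claw": 1},
    {"wx": 0,"wy": 0,"wz": 0,"x": 0,"y": 0,"z": -0.05,"claw": 1},
    {"wx": 0,"wy": 0,"wz": 0,"x": 0,"y": 0,"z": -0.05,"claw": 1},
    {"wx": 0,"wy": 0,"wz": 0,"x": 0,"y": 0,"z": -0.04,"claw": 1},
  ],
)

```text
time: 14.95
position: [0.6152, 0.2268, 0.2766]
ee_rot: [179.9, 0.1, 169.2]
force: [-0.3, 0.2, -1.4]
grip_width: 0.0855
```

```bash
python3 - <<'E'
from plant import robot
from h import *
o=robot.get_obs();T=tool(o);print(o['position'],o['grip_width'],o['joint_pos'])
C=np.eye(4);C[:3,:3]=Ro.from_euler('xyz',[180,0,192.7],degrees=True).as_matrix();C[:3,3]=[.4634,-.1837,.29];lin(T,C,[1,1.5]+[2]*5+[2,1.5,1])
E
```

```text
[0.61515538 0.22681119 0.27658348] 0.08550006304138195 [ 1.50242878e+01  2.97972960e+01  7.09660862e+01 -1.48827248e-03
  7.91010338e+01 -6.41559281e+01]
total deg [  0.03179897   0.13279438 -23.51949335]
xyz 0.0042 -0.0254 -0.0008  w 0.0 0.0001 -0.0161
xyz 0.0073 -0.0379 -0.0012  w 0.0 0.0001 -0.0241
xyz 0.0115 -0.0502 -0.0016  w 0.0 0.0002 -0.0322
xyz 0.0139 -0.0496 -0.0016  w 0.0 0.0002 -0.0322
xyz 0.0163 -0.0488 -0.0016  w 0.0 0.0002 -0.0322
xyz 0.0186 -0.048 -0.0016  w 0.0 0.0002 -0.0322
xyz 0.0209 -0.047 -0.0016  w 0.0 0.0002 -0.0322
xyz 0.0232 -0.046 -0.0016  w 0.0 0.0002 -0.0322
xyz 0.019 -0.0336 -0.0012  w 0.0 0.0001 -0.0241
xyz 0.0135 -0.0219 -0.0008  w 0.0 0.0001 -0.0161
```

Call:
apply_moves(
  motion=[
    {"wx": 0,"wy": 0,"wz": -0.0161,"x": 0.0042,"y": -0.0254,"z": -0.002,"claw": 1},
    {"wx": 0,"wy": 0,"wz": -0.0241,"x": 0.0073,"y": -0.0379,"z": -0.002,"claw": 1},
    {"wx": 0,"wy": 0,"wz": -0.0322,"x": 0.0115,"y": -0.0502,"z": -0.002,"claw": 1},
    {"wx": 0,"wy": 0,"wz": -0.0322,"x": 0.0139,"y": -0.0496,"z": -0.002,"claw": 1},
    {"wx": 0,"wy": 0,"wz": -0.0322,"x": 0.0163,"y": -0.0488,"z": -0.002,"claw": 1},
    {"wx": 0,"wy": 0,"wz": -0.0322,"x": 0.0186,"y": -0.048,"z": -0.002,"claw": 1},
    {"wx": 0,"wy": 0,"wz": -0.0322,"x": 0.0209,"y": -0.047,"z": -0.002,"claw": 1},
    {"wx": 0,"wy": 0,"wz": -0.0322,"x": 0.0232,"y": -0.046,"z": 0,"claw": 1},
    {"wx": 0,"wy": 0,"wz": -0.0241,"x": 0.019,"y": -0.0336,"z": 0,"claw": 1},
    {"wx": 0,"wy": 0,"wz": -0.0161,"x": 0.0135,"y": -0.0219,"z": 0,"claw": 1},
  ],
)

```text
time: 16.2
position: [0.4627, -0.1852, 0.2882]
ee_rot: [-180.0, 0.1, -167.3]
force: [-1.1, 0.8, 0.6]
grip_width: 0.0854
```

Call:
apply_moves(
  motion=[
    {"wx": 0,"wy": 0,"wz": 0,"x": 0,"y": 0,"z": 0,"claw": 1},
    {"wx": 0,"wy": 0,"wz": 0,"x": 0,"y": 0,"z": 0,"claw": 1},
  ],
)

```text
time: 16.45
position: [0.4636, -0.1832, 0.2878]
ee_rot: [-180.0, 0.0, -167.3]
force: [-0.8, 0.6, -0.3]
grip_width: 0.085
```

```bash
python3 - <<'E'
from plant import robot
from h import *
o,g=wrist(robot,'w7');print(o['position'],o['ee_rot'],o['joint_pos'],o['time'])
x,y,a=DISH;c,s=np.cos(a),np.sin(a)
print(proj(g,[(x+c*X-s*Y,y+s*X+c*Y,Z) for X,Y,Z in((-.075,.105,.032),(-.075,-.105,.032),(.075,.105,.032),(.075,-.105,.032),(-.07,0,.029),(.022,0,.134),(-.022,0,.134))]).round(1).tolist())
E
```

```text
[ 0.46358507 -0.18319007  0.28779026] [-1.79995351e+02  4.16610737e-02 -1.67332215e+02] [-2.84439927e+01  1.61605606e+01  9.19808857e+01  2.51456603e-02
  7.18241101e+01 -1.31119613e+02] 16.45
[[411.5, 108.4], [235.1, 108.7], [400.9, 224.6], [245.9, 224.8], [323.3, 112.8], [323.5, 215.8], [323.5, 171.5]]
```

View pics/w7.png

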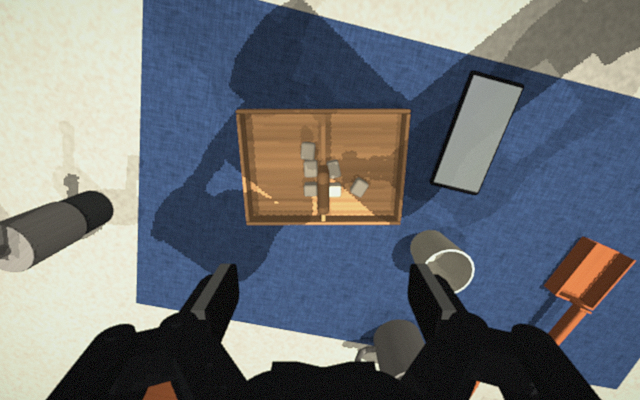

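The wrist view shows three lumps on each side. Left of the divider they are at (308,150), (311,168) and (311,189); right of it at (333,168), (335,189) and (360,187). The handle is at column 323 as predicted, and the empty scoop lies flat at (590,275). Now I descend on the handle.

Call:
apply_moves(
  motion=[
    {"wx": 0,"wy": 0,"wz": 0,"x": 0,"y": 0,"z": 0.02,"claw": 1},
    {"wx": 0,"wy": 0,"wz": 0,"x": 0,"y": 0,"z": 0.04,"claw": 1},
    {"wx": 0,"wy": 0,"wz": 0,"x": 0,"y": 0,"z": 0.045,"claw": 1},
    {"wx": 0,"wy": 0,"wz": 0,"x": 0,"y": 0,"z": 0.035,"claw": 1},
    {"wx": 0,"wy": 0,"wz": 0,"x": 0,"y": 0,"z": 0.018,"claw": 1},
    {"wx": 0,"wy": 0,"wz": 0,"x": 0,"y": 0,"z": 0.009,"claw": 1},
    {"wx": 0,"wy": 0,"wz": 0,"x": 0,"y": 0,"z": 0,"claw": 1},
    {"wx": 0,"wy": 0,"wz": 0,"x": 0,"y": 0,"z": 0,"claw": 0.4},
    {"wx": 0,"wy": 0,"wz": 0,"x": 0,"y": 0,"z": 0,"claw": 0.25},
    {"wx": 0,"wy": 0,"wz": 0,"x": 0,"y": 0,"z": 0,"claw": 0.2},
  ],
  squeeze=30,
)

```text
time: 17.75
position: [0.4637, -0.1838, 0.1208]
ee_rot: [-180.0, 0.1, -167.3]
force: [-0.7, -0.8, -0.0]
grip_width: 0.0322
```

Call:
apply_moves(
  motion=[
    {"wx": 0,"wy": 0,"wz": 0,"x": 0,"y": 0,"z": 0,"claw": 0.15},
    {"wx": 0,"wy": 0,"wz": 0,"x": 0,"y": 0,"z": 0,"claw": 0.1},
    {"wx": 0,"wy": 0,"wz": 0,"x": 0,"y": 0,"z": 0,"claw": 0},
    {"wx": 0,"wy": 0,"wz": 0,"x": 0,"y": 0,"z": 0,"claw": 0},
  ],
)

```text
time: 18.25
position: [0.4635, -0.1836, 0.1205]
ee_rot: [-180.0, 0.0, -167.3]
force: [-1.0, 1.6, 5.4]
grip_width: 0.0119
```

Call:
apply_moves(
  motion=[
    {"wx": 0,"wy": 0,"wz": 0,"x": 0,"y": 0,"z": 0,"claw": 0},
    {"wx": 0,"wy": 0,"wz": 0,"x": 0,"y": 0,"z": 0,"claw": 0},
  ],
  squeeze=90,
)

```text
time: 18.5
position: [0.4636, -0.1836, 0.1206]
ee_rot: [-180.0, 0.0, -167.3]
force: [-1.7, 1.8, 8.1]
grip_width: 0.0109
```

Gripped. I lift gently by 100 mm.

Call:
apply_moves(
  motion=[
    {"wx": 0,"wy": 0,"wz": 0,"x": 0,"y": 0,"z": -0.003,"claw": 0},
    {"wx": 0,"wy": 0,"wz": 0,"x": 0,"y": 0,"z": -0.006,"claw": 0},
    {"wx": 0,"wy": 0,"wz": 0,"x": 0,"y": 0,"z": -0.011,"claw": 0},
    {"wx": 0,"wy": 0,"wz": 0,"x": 0,"y": 0,"z": -0.015,"claw": 0},
    {"wx": 0,"wy": 0,"wz": 0,"x": 0,"y": 0,"z": -0.015,"claw": 0},
    {"wx": 0,"wy": 0,"wz": 0,"x": 0,"y": 0,"z": -0.015,"claw": 0},
    {"wx": 0,"wy": 0,"wz": 0,"x": 0,"y": 0,"z": -0.015,"claw": 0},
    {"wx": 0,"wy": 0,"wz": 0,"x": 0,"y": 0,"z": -0.011,"claw": 0},
    {"wx": 0,"wy": 0,"wz": 0,"x": 0,"y": 0,"z": -0.006,"claw": 0},
    {"wx": 0,"wy": 0,"wz": 0,"x": 0,"y": 0,"z": -0.003,"claw": 0},
  ],
)

```text
time: 19.75
position: [0.4635, -0.1836, 0.2206]
ee_rot: [-180.0, 0.0, -167.3]
force: [0.6, 1.0, -4.6]
grip_width: 0.011
```

Call:
apply_moves(
  motion=[
    {"wx": 0,"wy": 0,"wz": 0,"x": 0,"y": 0,"z": 0,"claw": 0},
    {"wx": 0,"wy": 0,"wz": 0,"x": 0,"y": 0,"z": 0,"claw": 0},
    {"wx": 0,"wy": 0,"wz": 0,"x": 0,"y": 0,"z": 0,"claw": 0},
    {"wx": 0,"wy": 0,"wz": 0,"x": 0,"y": 0,"z": 0,"claw": 0},
  ],
)

```text
time: 20.25
position: [0.4634, -0.1836, 0.2202]
ee_rot: [180.0, 0.0, -167.3]
force: [0.2, 0.2, -5.0]
grip_width: 0.011
```

```bash
python3 - <<'E'
from plant import robot
from h import *
o,g=wrist(robot,'w8');print(o['position'],o['ee_rot'],o['force'],o['ft_torque'],o['time'],o['joint_velocities'].round(2))
f=robot.grab_frame('side')
x,y,a=DISH;c,s=np.cos(a),np.sin(a);dz=o['position'][2]-.1206
C=np.array([(x+c*X-s*Y,y+s*X+c*Y,.032+dz) for X,Y in((-.075,.105),(.075,.105),(.075,-.105),(-.075,-.105))])
q=proj(f,C);print(q.round(1).tolist(),proj(g,C).round(1).tolist())
im=f['img'][120:320,200:500,::-1];im=cv2.resize(im,(780,520),interpolation=cv2.INTER_CUBIC)
for u,v in q: cv2.circle(im,(int((u-200)*2.6),int((v-120)*2.6)),3,(0,0,255),1)
w=cv2.resize(g['img'][:230,170:480,::-1],(232,172));im[:172,-232:]=w
cv2.imwrite('pics/p8.png',im)
E
```

```text
[ 0.46343772 -0.18361605  0.2202355 ] [ 1.79986784e+02  1.77508936e-03 -1.67308794e+02] [ 0.23222688  0.15399755 -5.00571951] [-0.00516713 -0.03041573 -0.00191608] 20.25 [ 0.05 -0.02 -0.13 -0.03  0.01 -0.1 ]
[[303.0, 244.8], [327.1, 212.6], [383.6, 238.1], [361.7, 273.4]] [[482.6, 115.6], [451.1, 304.5], [197.1, 304.8], [165.6, 115.9]]
```

View pics/p8.png

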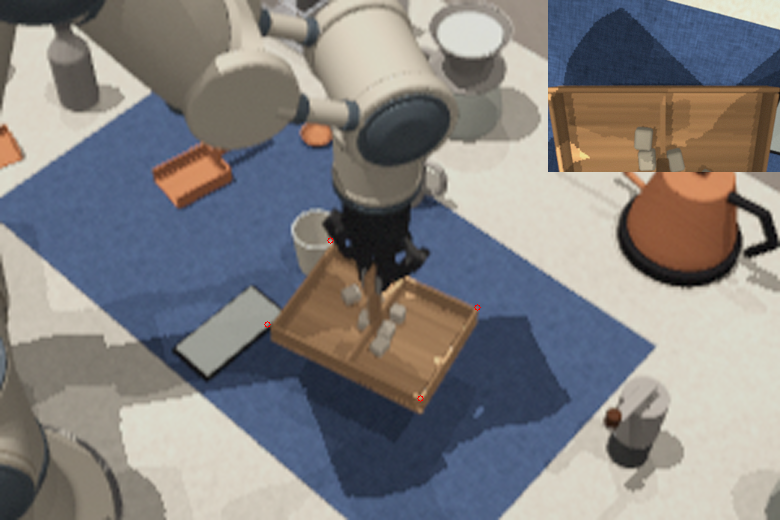

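The dish is up and looks level, within about 2 px of the level prediction, with lumps on both sides. I'll do a numeric check of pitch and roll from the near rim edge before handing in.

```bash
python3 - <<'E'
from h import *
x,y,a=DISH;c,s=np.cos(a),np.sin(a)
for n,dz in(('w7',0),('w8',.0996)):
    g=pickle.load(open(n+'.pkl','rb'));im=g['img'].astype(int);d=im[:,:,0]-im[:,:,2]
    for Y in(-.08,-.04,.04,.08):
        u,v=proj(g,(x-c*.075-s*Y,y-s*.075+c*Y,.032+dz))[0];col=d[:,int(u)-2:int(u)+3].mean(1)
        r=int(v)-15;seg=col[r:r+30];k=np.argmax(np.diff(seg));print(n,Y,'pred row',v.round(1),'edge',r+k+1, 'step',np.diff(seg)[k].round())
    for X in(-.06,):
        for Y in(-.105,.105):
            u,v=proj(g,(x+c*X-s*Y,y+s*X+c*Y,.032+dz))[0];row=d[int(v)-1:int(v)+2].mean(0)[int(u)-15:int(u)+15];k=np.argmax(np.diff(row)*(1 if Y<0 else -1));print(n,'side',Y,'pred col',u.round(1),'edge',int(u)-15+k+1)
E
```

```text
w7 -0.08 pred row 108.6 edge 109 step 46.0
w7 -0.04 pred row 108.6 edge 109 step 54.0
w7 0.04 pred row 108.5 edge 109 step 52.0
w7 0.08 pred row 108.5 edge 109 step 54.0
w7 side -0.105 pred col 236.3 edge 236
w7 side 0.105 pred col 410.3 edge 410
w8 -0.08 pred row 115.9 edge 114 step 44.0
w8 -0.04 pred row 115.8 edge 114 step 39.0
w8 0.04 pred row 115.7 edge 114 step 46.0
w8 0.08 pred row 115.6 edge 114 step 34.0
w8 side -0.105 pred col 169.5 edge 170
w8 side 0.105 pred col 478.7 edge 477
```

```bash
python3 -c "
from plant import robot
print(robot.hand_in());print(robot.get_obs()['position'])"
```

```text
the job is handed in; nothing more can be done
None
the job is handed in; nothing more can be done
```

I handed in the job at about 20 s of robot time, with the dish held level and still, about 100 mm off the table.

- **Pouring:** I tipped the scoop over the end of the divider, and all six lumps slid out, three on each side. The fingers were never near a lump.
- **Scoop:** I set the empty scoop back flat where it had stood and let go. The next pictures show it lying flat and empty.
- **Dish:** I took the dish by its upright handle and lifted it straight up with the tool vertical.
- **Level check:** The near rim showed no sideways tilt. The front-to-back tilt was about 1° at most, and the rim edges were within about 2 px of a level dish.
- **Lumps and weight:** The wrist force changed by about 5 N; dish and lumps should weigh about 4.1 N. All six lumps were counted in the dish just before I gripped it. After the lift, the gripper hid part of the dish: two lumps showed on the right and some on the left, and I saw none outside it.
- **Other objects:** The bystanders I could see in the last picture had not moved. I did not measure them again.
- **Problem on the way:** My first two move calls were refused because I had left some values out. Nothing moved, and I sent them again in full.

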